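# Click the red socket onto the ratchet

### The arm

A 6-joint arm with a two-finger parallel gripper is mounted at the origin on the work surface. World frame = base frame: x ahead of the robot, y to its left, z up, the work surface at z = 0. Lengths are in m, angles in degrees, forces in N, time in s.
With the tool pointing down it reaches from about 0.4 to 0.825 m from the base axis. Payload 7 kg.
Tool frame: the origin (TCP) lies midway between the tips of the shut fingers; the grasp point (between the pads) lies r.grasp_offset behind it (r.grasp_offset is the distance from the TCP to the grasp point, in m); z points along the fingers, y is the direction in which the jaws open and shut (so a half turn about z gives the same grasp; the last joint's range is limited). The gripper opens to 88 mm and grips with 3 to 60 N. Pads are 19 mm wide; open, the fingers measure 130 mm over their backs; the gripper's body (78 mm by 193 mm) begins 47 mm behind the grasp point.
Start: joints at [89.788, 20.546, 0.682, 0, -70.136, -16.507], TCP at [0.194, 0.646, 0.227] pointing down, gripper open.
Joint ranges: [-176.03, 176.03], [-82.01, 121.73], [-58.28, 71.71], [-173.87, 95.51], [-174.79, -0.11], [-173.66, 173.66]. Speed limits (degrees/s): [136.94, 136.94, 172.46, 180, 180, 180].

### API

Orientations are given as [roll, pitch, yaw] about the fixed x, y, z axes, in that order (R = Rz(yaw) Ry(pitch) Rx(roll)).
In Python, from plant import status, imaging, r gives the robot as it stands.
- The arm moves only by the tool apply_moves, never from a script. Its argument "moves" is a list of rows, each a list of 6 numbers: the shift along the tool's x, y, z in units of 200 mm (1.0 is 200 mm), then the turn, a rotation vector about the tool's x, y, z in units of 90 degrees (1.0 is 90 degrees). In form: [[tx, ty, tz, rx, ry, rz], ...]. A call has 1 to 12 rows; each row is the pose to reach, as a shift and turn from the pose measured when the call began, along the tool's axes at that moment; what a row does not reach only later rows make up. A row lasts 1/8 s, in which the tool goes at most 62.5 mm and 10.7 degrees, less where a joint would pass 70% of its speed; a pose out of reach is approached as far as the arm can. A call with a number of a shift or a turn outside -1 to 1 is refused whole. A call with a gripper value outside its range is refused whole. "hand" is the closure, from -1 (fully open) to 1 (shut), set as the call begins (left out, the last holds). The fingers move at their own pace and stop on an object; "grip_force" is the grip in N (left out, the last holds). Time passes only in rows, so rows that repeat a pose let the fingers close. It gives the time, the measured TCP pose, the force and the opening at its end, in the units of the state.
- status.get_state(): the state, without advancing time (a new reading comes with each control period).
- imaging.capture(name): name is "side" or "top"; returns (picture, depth): 384x512x3 uint8, blue, green, red; 384x512 float32, m along the optical axis (not along the pixel's ray), 0 where there is no reading.
- imaging.camera_info(name): a dict with "fx", "fy", "cx", "cy" (pixels), "T" (4x4, takes a point from camera to world coordinates). Camera axes: x right, y up, looking along -z (the intrinsics and any distortion apply to the point x, -y, -z); pixel columns grow to the right and rows downward; lengths in m; the calibration is good to about 2 mm. A picture is of the moment at which its call begins. camera_info takes no time and is no camera call.
- r.close_job(): hands the job in, once; it reports no verdict.
The state is a dict: "time_s": time; "joints": joint angles; "qd": joint speeds; "joint_torque": joint torques, N m; "tcp_pos": TCP position; "eef_rot": TCP orientation; "contact_force": force on the tool from outside, world axes, zero at the start; "moment": the same for the moment, N m; "gripper_width": finger opening in m.
Only numpy, scipy, OpenCV 4.12 (cv2) and the standard library are available. Lean on these libraries where they do the work, as an engineer would, in place of code of your own. Each camera call takes 0.05 s, during which the arm holds its last target.

### The job

Pick the red-banded socket from the bench and push it straight down onto the square drive of the ratchet lying in its wooden rest, until the drive's spring balls click into it and the socket sits fully home on the ratchet's head. Lower and press it rather than dropping it, leave the blue and yellow sockets where they stand, and let go of the red one.

Things in the scene. Friction and masses are not known exactly. Their poses are not given: they have to be found in the camera images.
- red_socket: upright dark steel socket, red band round its top 22 mm; 60 mm tall, 44 mm across its four flats (51 over the cut corners), 0.35 kg. Origin: centre of the underside; z up, x and y square to the flats. In its underside a 23 mm square hole, parallel to the flats, mouth 30 mm wide and 3 mm deep; takes 34 mm of drive, any quarter turn fits. Nut hexagon on top
- blue_socket: bystander: the same socket with a blue band, 60 mm tall, 44 mm over the flats. Origin: centre of its underside. Stays where it is.
- yellow_socket: bystander: a deeper socket with a yellow band, 72 mm tall, 44 mm over the flats. Origin: centre of its underside. Stays where it is.
- drive (a point): foot of the fixed ratchet's drive, centre of its flat round head (68 mm wide, 45 mm above the bench). The drive stands 32 mm up: 19 mm square for 20 mm, tapering to 10 mm. x, y parallel to its sides; x along the low 380 mm handle. Brass balls jut 4.5 mm on +x and -x sides, 10 mm up: a loose socket stops about 12 mm high; about 10 N more clicks it home, socket origin at this point

How it is judged:
By the outcome, as a careful person would: the job done as asked, in the order asked, and still so for the second after the job is handed in, with the robot touching nothing.
It also fails if it takes over 48 s, if anything falls off the work surface, if the arm or the gripper's body presses on something with over 40 N, if the wrist force passes 120 N, or if a joint passes its speed limit or range.

## Working session

There is one attempt and no reset: what is moved stays moved. The work goes in short steps, Python scripts to look and compute and a tool call to move; the robot and the scene stay as the last step left them, time stands still between calls to the robot, and variables do not carry over. Pictures are saved under pics/ and viewed, and the job is handed in when it is done.

Besides the shell and the picture viewer there is one more tool, called after ">>>" by a JSON object that holds its "fn" and its "kwargs", one argument or row to a line. apply_moves: Moves the arm, as the interface text tells. Its arguments: {"type":"object","properties":{"moves":{"type":"array","items":{"type":"array","items":{"type":"number"}}},"hand":{"type":"number"},"grip_force":{"type":"number"}},"required":["moves"]}

```bash
ls; mkdir -p pics
python3 - <<'E'
from plant import status, imaging, r
import cv2,numpy as np
print(status.get_state(), r.grasp_offset)
for n in("side","top"):
    p,d=imaging.capture(n); cv2.imwrite(f"pics/{n}0.png",p); np.save(f"pics/{n}0.npy",d); print(imaging.camera_info(n))
E
```

```text
pics
{'time_s': 0.0, 'joints': array([ 8.97883429e+01,  2.05901802e+01,  6.33008714e-01, -2.07889737e-02,
       -7.01381321e+01, -1.65061637e+01]), 'qd': array([ 0.02339549, -0.02826122,  0.02875856,  0.03562049,  0.06559567,
       -0.0228405 ]), 'joint_torque': array([-1.18912860e-03, -5.82718134e+01,  2.93078935e+01,  6.99760392e+00,
        6.88961009e-03, -1.47287392e-04]), 'tcp_pos': array([0.19405857, 0.64596629, 0.22562897]), 'eef_rot': array([ 1.79903071e+02, -8.34255597e-03, -1.67248932e+01]), 'contact_force': array([ 0.05719767,  0.64422124, -0.25816096]), 'moment': array([0.0276281 , 0.00016738, 0.01001573]), 'gripper_width': 0.08795840276978122} 0.0188
{'fx': 349.1505334916576, 'fy': 349.1505334916576, 'cx': 259.18127950994057, 'cy': 190.8133197263653, 'T': array([[-0.71049039,  0.42995956, -0.55708006,  0.19684384],
       [-0.70369021, -0.42864017,  0.566646  ,  0.4472599 ],
       [ 0.00484797,  0.79460832,  0.60710305,  0.47283308],
       [ 0.        ,  0.        ,  0.        ,  1.        ]])}
{'fx': 469.63757467926, 'fy': 469.63757467926, 'cx': 242.81248864187427, 'cy': 194.44667239297192, 'T': array([[-0.02404579,  0.99372313, -0.10925268,  0.46330153],
       [-0.99897587, -0.02807403, -0.03548336,  0.04871377],
       [-0.0383278 ,  0.10828756,  0.99338048,  0.87616768],
       [ 0.        ,  0.        ,  0.        ,  1.        ]])}
```

View pics/side0.png

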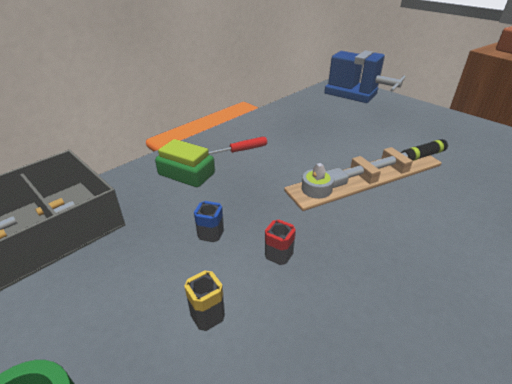

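View pics/top0.png

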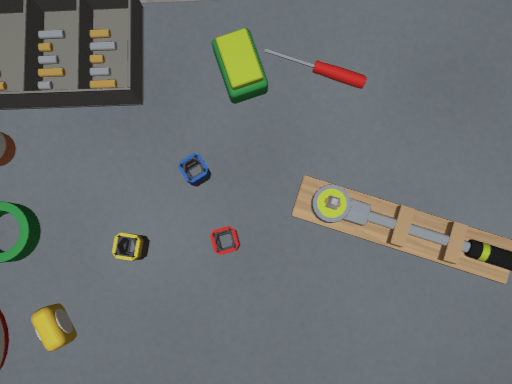

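The top view shows the red socket near (225,240), blue near (194,168), yellow near (127,246) and the drive near (334,202). I'll enlarge these areas.

Run:
```python
import cv2,numpy as np
t=cv2.imread("pics/top0.png"); s=cv2.imread("pics/side0.png")
def crop(i,x,y,w,h,k):return cv2.resize(i[y:y+h,x:x+w],None,fx=k,fy=k,interpolation=cv2.INTER_CUBIC)
a=crop(t,200,215,50,50,8);b=crop(t,305,175,50,50,8)
c=crop(s,255,210,50,50,8);d=crop(s,295,155,50,50,8)
cv2.imwrite("pics/c1.png",np.hstack([a,b]));cv2.imwrite("pics/c2.png",np.hstack([c,d]))
D=np.load("pics/top0.npy");print(D[225:256:3,208:244:3].round(3));print(D[190:216:2,322:348:2].round(3))
```

```text
[[0.878 0.878 0.878 0.876 0.876 0.878 0.875 0.879 0.877 0.875 0.875 0.875]
 [0.877 0.876 0.877 0.876 0.819 0.817 0.818 0.823 0.816 0.873 0.875 0.877]
 [0.876 0.878 0.815 0.815 0.816 0.819 0.818 0.816 0.813 0.834 0.873 0.872]
 [0.875 0.814 0.843 0.818 0.844 0.844 0.876 0.876 0.814 0.814 0.875 0.875]
 [0.874 0.816 0.817 0.83  0.875 0.875 0.877 0.873 0.841 0.814 0.874 0.874]
 [0.873 0.815 0.816 0.842 0.875 0.875 0.873 0.874 0.841 0.813 0.859 0.875]
 [0.875 0.877 0.814 0.837 0.867 0.871 0.874 0.873 0.813 0.811 0.817 0.871]
 [0.877 0.877 0.814 0.814 0.842 0.87  0.875 0.84  0.811 0.836 0.843 0.873]
 [0.871 0.874 0.813 0.826 0.814 0.814 0.815 0.811 0.811 0.812 0.871 0.873]
 [0.878 0.873 0.874 0.811 0.808 0.812 0.811 0.868 0.87  0.867 0.873 0.871]
 [0.873 0.873 0.872 0.873 0.871 0.87  0.87  0.87  0.871 0.871 0.87  0.868]]
[[0.832 0.833 0.833 0.832 0.828 0.83  0.83  0.83  0.83  0.831 0.83  0.831
  0.862]
 [0.832 0.829 0.832 0.831 0.828 0.833 0.831 0.831 0.834 0.832 0.83  0.828
  0.833]
 [0.829 0.831 0.832 0.831 0.831 0.831 0.83  0.831 0.832 0.831 0.831 0.828
  0.829]
 [0.833 0.833 0.83  0.823 0.809 0.807 0.829 0.829 0.83  0.828 0.828 0.827
  0.832]
 [0.831 0.831 0.817 0.811 0.802 0.8   0.795 0.802 0.805 0.83  0.829 0.831
  0.827]
 [0.832 0.829 0.819 0.809 0.802 0.798 0.799 0.798 0.804 0.828 0.828 0.828
  0.827]
 [0.831 0.829 0.816 0.805 0.798 0.799 0.796 0.798 0.804 0.829 0.827 0.828
  0.827]
 [0.828 0.83  0.812 0.8   0.801 0.795 0.797 0.795 0.813 0.825 0.828 0.827
  0.828]
 [0.83  0.828 0.819 0.81  0.803 0.804 0.802 0.802 0.816 0.827 0.826 0.825
  0.828]
 [0.826 0.829 0.829 0.829 0.83  0.82  0.812 0.807 0.83  0.825 0.826 0.829
  0.829]
 [0.83  0.828 0.829 0.828 0.829 0.829 0.825 0.827 0.828 0.826 0.83  0.828
  0.825]
 [0.828 0.828 0.828 0.828 0.827 0.827 0.828 0.826 0.826 0.827 0.827 0.828
  0.826]
 [0.826 0.825 0.828 0.826 0.827 0.83  0.827 0.822 0.825 0.826 0.828 0.823
  0.825]]
```

View pics/c1.png

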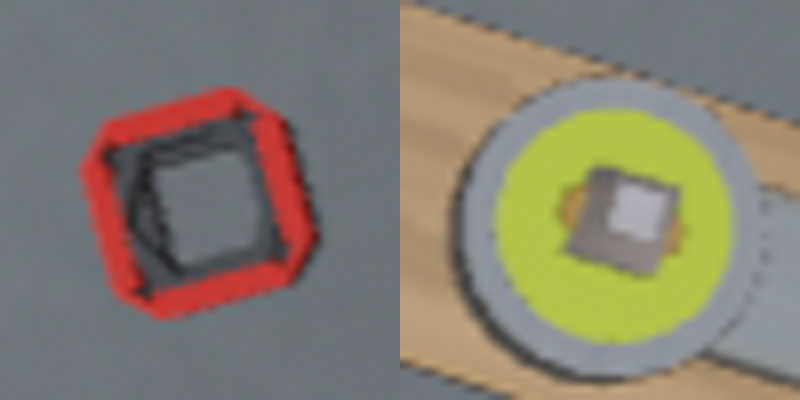

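View pics/c2.png

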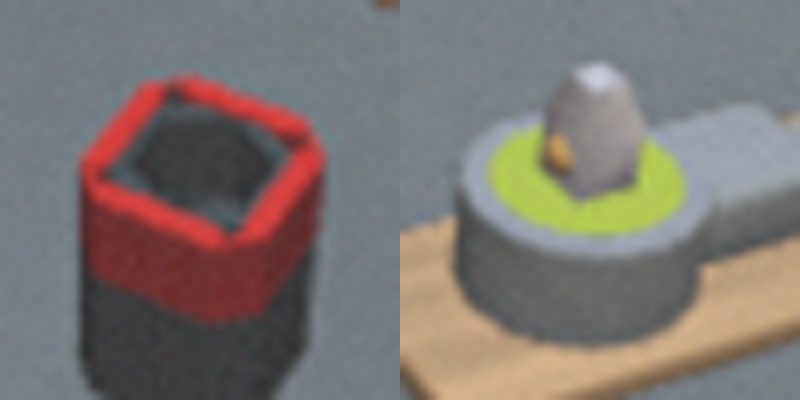

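```bash
cat > h.py <<'E'
import numpy as np,cv2
from plant import status, imaging, r
def topix(n,P):
    c=imaging.camera_info(n);T=np.array(c["T"]);p=(np.asarray(P)-T[:3,3])@T[:3,:3]
    return np.array([c["cx"]+c["fx"]*p[0]/-p[2], c["cy"]+c["fy"]*-p[1]/-p[2]])
def toz(n,px,z):
    c=imaging.camera_info(n);T=np.array(c["T"])
    d=T[:3,:3]@np.array([(px[0]-c["cx"])/c["fx"],-(px[1]-c["cy"])/c["fy"],-1])
    return T[:3,3]+d*(z-T[2,3])/d[2]
E
python3 - <<'E'
from h import *
t=cv2.imread("pics/top0.png").astype(int)
b,g,rr=t[...,0],t[...,1],t[...,2]
def world(mask,z,roi):
    x0,y0,x1,y1=roi;m=np.zeros(mask.shape,np.uint8);m[y0:y1,x0:x1]=mask[y0:y1,x0:x1]
    cs,_=cv2.findContours(m,cv2.RETR_EXTERNAL,cv2.CHAIN_APPROX_NONE);c=max(cs,key=cv2.contourArea)[:,0,:]
    return np.array([toz("top",p,z)[:2] for p in c]),c
W,c=world((rr>120)&(g<110)&(b<110),.060,(200,215,250,265))
R=cv2.minAreaRect((W*1000).astype(np.float32));print("red rect",R, c.mean(0))
W,c=world((rr>140)&(g>150)&(b<110),.045,(305,175,360,230))
print("disc",cv2.fitEllipse((W*1000).astype(np.float32)))
for name,z,px in [("red",.06,(225,240.4)),("drive top",.077,(334.8,201.2)),]:
    print(name,toz("top",px,z))
# handle direction: wood edges top (303..) 
for p in [(301,178),(515,235),(294,213),(508,278)]: print(toz("top",p,.02))
# base square corners of drive in top crop (zoom 8): 
for p in [(600,165),(680,188),(565,250),(655,275)]:
    print('sq',toz("top",(305+(p[0]-400+.5)/8-.5,175+(p[1]+.5)/8-.5),.065)[:2])
for p in [(615,180),(668,188),(610,232),(658,240)]:
    print('tip',toz("top",(305+(p[0]-400+.5)/8-.5,175+(p[1]+.5)/8-.5),.077)[:2])
# depth check of red and side view
print("side red top",toz("side",(255+205/8-.5,210+160/8-.5),.06))
print("side tip",toz("side",(295+(597-400)/8-.5,155+76/8-.5),.077))
E
```

```text
red rect ((474.6784362792969, 112.39570617675781), (46.03147888183594, 46.37744903564453), 13.169351577758789) [223.94186047 240.        ]
disc ((535.5354614257812, -77.67058563232422), (49.43429946899414, 50.122711181640625), 85.04531860351562)
red [0.47382833 0.11068387 0.06      ]
drive top [ 0.53525309 -0.078667    0.077     ]
[ 0.58477202 -0.02815303  0.02      ]
[ 0.47124404 -0.403257    0.02      ]
[ 0.52087942 -0.01306481  0.02      ]
[ 0.3961528  -0.38472063  0.02      ]
sq [ 0.54699647 -0.07207407]
sq [ 0.5415343  -0.08897487]
sq [ 0.52881601 -0.06377982]
sq [ 0.52290353 -0.08277242]
tip [ 0.54246675 -0.07331165]
tip [ 0.54044764 -0.08440972]
tip [ 0.53141573 -0.07176613]
tip [ 0.52943688 -0.08179719]
side red top [0.47419474 0.11373937 0.06      ]
side tip [ 0.53668362 -0.07571091  0.077     ]
```

Run:
```python
from h import *
t=cv2.imread("pics/top0.png").astype(int)
b,g,rr=t[...,0],t[...,1],t[...,2]
m=((rr-b>35)&(rr>110)&(g<190)&(g-b>10)&(g<rr-12)).astype(np.uint8);m[:170]=0;m[290:]=0;m[:,:285]=0
ys,xs=np.nonzero(m)
# edge lines
top=[];bot=[]
for x in range(312,500,2):
    y=ys[xs==x]
    if len(y): top.append((x,y.min()-.5))
for x in range(312,490,2):
    y=ys[xs==x]
    if len(y): bot.append((x,y.max()+.5))
for L in(top,bot):
    W=np.array([toz("top",p,.015)[:2] for p in L],np.float32)
    v=cv2.fitLine(W,cv2.DIST_HUBER,0,1e-4,1e-4).ravel();n=np.array([-v[1],v[0]])
    print(np.degrees(np.arctan2(v[1],v[0])),v[2:],np.std((W-v[2:])@n))
# red: render fit with octagon top face in both views + band
from scipy.optimize import minimize
def octo(x,y,a,z):
    h=.022;c=.022*2-.0255*np.sqrt(2)+.0  # corner cut
    k=.0255*np.sqrt(2)-h
    P=np.array([(h,k),(k,h),(-k,h),(-h,k),(-h,-k),(-k,-h),(k,-h),(h,-k)])
    R=np.array([[np.cos(a),-np.sin(a)],[np.sin(a),np.cos(a)]])
    return np.c_[P@R.T+[x,y],np.full(8,z)]
for n,roi in (("top",(200,215,250,265)),("side",(255,210,305,260))):
    s=cv2.imread(f"pics/{n}0.png").astype(int);b,g,rr=s[...,0],s[...,1],s[...,2]
    m=((rr>1.6*g)&(rr>1.6*b)).astype(np.uint8)
    x0,y0,x1,y1=roi;M=np.zeros_like(m);M[y0:y1,x0:x1]=m[y0:y1,x0:x1]
    cs,_=cv2.findContours(M,cv2.RETR_EXTERNAL,cv2.CHAIN_APPROX_NONE);F=np.zeros_like(M);cv2.drawContours(F,[max(cs,key=cv2.contourArea)],-1,1,-1)
    F8=cv2.resize(F[y0:y1,x0:x1],None,fx=8,fy=8,interpolation=cv2.INTER_NEAREST)
    def cost(p):
        P=np.r_[octo(p[0],p[1],p[2],.06),octo(p[0],p[1],p[2],.038)]
        q=np.array([topix(n,v) for v in P]);q=((q-[x0,y0]+.5)*8*16).astype(np.float32)
        G=np.zeros_like(F8);cv2.fillConvexPoly(G,cv2.convexHull(q).astype(np.int32),1,shift=4)
        return (G!=F8).sum()/64
    best=min((minimize(cost,[.4745,.113,a],method="Nelder-Mead",options=dict(initial_simplex=np.array([.4745,.113,a])+np.array([[0,0,0],[.004,0,0],[0,.004,0],[0,0,.15]]),xatol=1e-5)) for a in np.radians([5,13,20])),key=lambda o:o.fun)
    print(n,best.x[:2],np.degrees(best.x[2]),best.fun,F.sum())
```

```text
70.64711 [ 0.52231425 -0.23235127] 0.0121576935
70.599594 [ 0.44948697 -0.20033917] 0.0004962969Traceback (most recent call last):
  File "<stdin>", line 37, in <module>
  File "<stdin>", line 37, in <genexpr>
    res = _minimize_neldermead(fun, x0, args, callback, bounds=bounds,
                               **options)
    fxc = func(xc)
    fx = function(np.copy(x), *(wrapper_args + args))
  File "<stdin>", line 34, in cost
  File "h.py", line 4, in topix
    c=imaging.camera_info(n);T=np.array(c["T"]);p=(np.asarray(P)-T[:3,3])@T[:3,:3]
ValueError: time passes only in moves, steps and waits
```

```bash
sed -i 's/imaging.camera_info(n)/ci(n)/; ' h.py; sed -i '2a import functools\nci=functools.lru_cache(None)(lambda n: imaging.camera_info(n))' h.py
cat > fit.py <<'E'
from h import *
from scipy.optimize import minimize
def octo(x,y,a,z):
    h=.022;k=.0255*np.sqrt(2)-h
    P=np.array([(h,k),(k,h),(-k,h),(-h,k),(-h,-k),(-k,-h),(k,-h),(h,-k)])
    R=np.array([[np.cos(a),-np.sin(a)],[np.sin(a),np.cos(a)]])
    return np.c_[P@R.T+[x,y],np.full(8,z)]
def fit(n,pic,roi,g0,zt):
    s=pic.astype(int);b,g,rr=s[...,0],s[...,1],s[...,2]
    m=((rr>1.6*g)&(rr>1.6*b)).astype(np.uint8)
    x0,y0,x1,y1=roi;M=np.zeros_like(m);M[y0:y1,x0:x1]=m[y0:y1,x0:x1]
    cs,_=cv2.findContours(M,cv2.RETR_EXTERNAL,cv2.CHAIN_APPROX_NONE);F=np.zeros_like(M);cv2.drawContours(F,[max(cs,key=cv2.contourArea)],-1,1,-1)
    F8=cv2.resize(F[y0:y1,x0:x1],None,fx=8,fy=8,interpolation=cv2.INTER_NEAREST)
    def cost(p):
        P=np.r_[octo(p[0],p[1],p[2],zt),octo(p[0],p[1],p[2],zt-.022)]
        q=np.array([topix(n,v) for v in P]);q=((q-[x0,y0]+.5)*8*16).astype(np.float32)
        G=np.zeros_like(F8);cv2.fillConvexPoly(G,cv2.convexHull(q).astype(np.int32),1,shift=4)
        return (G!=F8).sum()/64
    o=min((minimize(cost,[*g0,a],method="Nelder-Mead",options=dict(initial_simplex=np.array([*g0,a])+np.array([[0,0,0],[.004,0,0],[0,.004,0],[0,0,.15]]),xatol=1e-5)) for a in np.radians([5,13,20,-15])),key=lambda o:o.fun)
    return o.x[:2],np.degrees(o.x[2]),o.fun,F.sum()
E
python3 - <<'E'
from fit import *
for n,roi in (("top",(200,215,250,265)),("side",(255,210,305,260))):
    print(n,fit(n,cv2.imread(f"pics/{n}0.png"),roi,(.4745,.113),.06))
print(status.get_state()["time_s"])
E
```

```text
top (array([0.47484422, 0.11253075]), np.float64(14.309793646226957), np.float64(28.421875), np.uint64(646))
side (array([0.47499173, 0.11396331]), np.float64(16.294365237101665), np.float64(27.578125), np.uint64(716))
0.1
```

```bash
cat > go.py <<'E'
import sys
from h import *
from scipy.spatial.transform import Rotation as Ro
x,y,z,yaw=map(float,sys.argv[1:5]); s=status.get_state()
R=Ro.from_euler("xyz",s["eef_rot"],degrees=True)
G=Ro.from_euler("xyz",[180,0,yaw],degrees=True)
print("t",s["time_s"],"pos",s["tcp_pos"].round(4),s["eef_rot"].round(2),"F",s["contact_force"].round(2),"w",round(s["gripper_width"],4))
d=R.inv().apply(np.array([x,y,z])-s["tcp_pos"])/.2
print("shift",d.round(4),"turn",((R.inv()*G).as_rotvec(degrees=True)/90).round(4),"len mm",np.linalg.norm(d)*200)
E
python3 go.py .4748 .1125 .15 14.5
```

```text
t 0.1 pos [0.1941 0.646  0.2257] [ 1.7991e+02 -1.0000e-02 -1.6720e+01] F [-0.61 -0.62 -0.35] w 0.0876
shift [2.1119 2.1503 0.3822] turn [ 9.000e-04  2.000e-04 -3.469e-01] len mm 607.6142246203173
```

>>> {"fn": "apply_moves", "kwargs": {
  "moves": [
    [0.2,0.2,0,0,0,-0.05],
    [0.4,0.4,0,0,0,-0.1],
    [0.6,0.6,0,0,0,-0.15],
    [0.8,0.8,0,0,0,-0.2],
    [1,1,0,0,0,-0.25]
  ],
  "hand": -1,
  "grip_force": 30
}}

```text
time_s: 0.72
tcp_pos: [0.3285, 0.3951, 0.2259]
eef_rot: [179.9, 0.0, 5.9]
contact_force: [0.6, -0.2, -0.0]
gripper_width: 0.0877
```

```bash
python3 go.py .4748 .1125 .15 14.5
```

```text
t 0.725 pos [0.3285 0.3951 0.2259] [1.799e+02 3.000e-02 5.940e+00] F [ 0.64 -0.21 -0.01] w 0.0877
shift [0.5815 1.4802 0.3815] turn [ 0.001   0.0005 -0.0951] len mm 327.0911092416073
```

>>> {"fn": "apply_moves", "kwargs": {
  "moves": [
    [0.08,0.25,0,0,0,-0.02],
    [0.16,0.5,0,0,0,-0.05],
    [0.25,0.75,0,0,0,-0.09],
    [0.35,1,0,0,0,-0.095],
    [0.35,1,0,0,0,-0.095]
  ]
}}

```text
time_s: 1.35
tcp_pos: [0.4195, 0.2005, 0.226]
eef_rot: [179.9, 0.1, 14.2]
contact_force: [0.1, 1.2, 0.1]
gripper_width: 0.0878
```

```bash
python3 go.py .4748 .1125 .15 14.5
```

```text
t 1.35 pos [0.4195 0.2005 0.226 ] [1.7989e+02 8.0000e-02 1.4240e+01] F [0.06 1.23 0.06] w 0.0878
shift [0.1603 0.4936 0.3808] turn [ 0.0012  0.0009 -0.0029] len mm 128.74625290087081
```

>>> {"fn": "apply_moves", "kwargs": {
  "moves": [
    [0.06,0.2,0.1,0,0,0],
    [0.12,0.4,0.2,0,0,0],
    [0.16,0.494,0.3,0,0,-0.003],
    [0.16,0.494,0.38,0,0,-0.003],
    [0.16,0.494,0.38,0,0,-0.003],
    [0.16,0.494,0.38,0,0,-0.003]
  ]
}}

```text
time_s: 2.1
tcp_pos: [0.4749, 0.1131, 0.1507]
eef_rot: [179.9, 0.0, 14.6]
contact_force: [-0.0, 0.4, -0.4]
gripper_width: 0.0877
```

```bash
python3 go.py .4748 .1125 .018 14.5
python3 - <<'E'
from h import *
for n in("side","top"):
    p,d=imaging.capture(n); cv2.imwrite(f"pics/{n}1.png",p)
E
```

```text
t 2.1 pos [0.4749 0.1131 0.1507] [1.7989e+02 5.0000e-02 1.4570e+01] F [-0.    0.36 -0.37] w 0.0877
shift [-0.0009  0.0017  0.6633] turn [0.0012 0.0005 0.0008] len mm 132.66740895130042
```

View pics/side1.png

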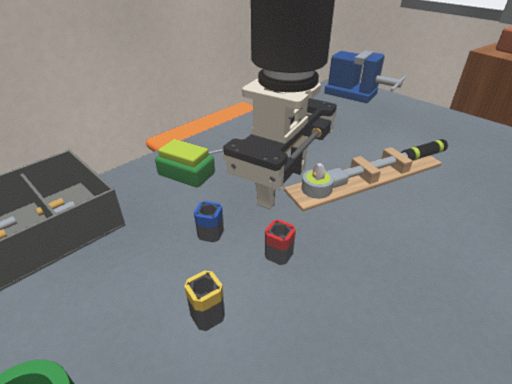

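The gripper hangs above the red socket, with the near fingertip at about (265,197), and nothing lies in its path. I'll descend.

>>> {"fn": "apply_moves", "kwargs": {
  "moves": [
    [0,0.002,0.15,0,0,0],
    [0,0.002,0.3,0,0,0],
    [0,0.002,0.42,0,0,0],
    [0,0.002,0.52,0,0,0],
    [0,0.002,0.6,0,0,0],
    [0,0.002,0.663,0,0,0],
    [0,0.002,0.663,0,0,0]
  ]
}}

```text
time_s: 3.08
tcp_pos: [0.4749, 0.1126, 0.018]
eef_rot: [179.9, 0.1, 14.6]
contact_force: [0.2, 0.3, 0.4]
gripper_width: 0.0876
```

```bash
python3 go.py .4748 .1125 .018 14.5
python3 - <<'E'
from h import *
p,d=imaging.capture("side"); cv2.imwrite("pics/side2.png",cv2.resize(p[170:300,180:380],None,fx=4,fy=4))
E
```

```text
t 3.075 pos [0.4749 0.1126 0.018 ] [1.7989e+02 6.0000e-02 1.4590e+01] F [0.21 0.33 0.38] w 0.0876
shift [-0.0008  0.0005 -0.0001] turn [0.0012 0.0006 0.001 ] len mm 0.19699270678079078
```

View pics/side2.png

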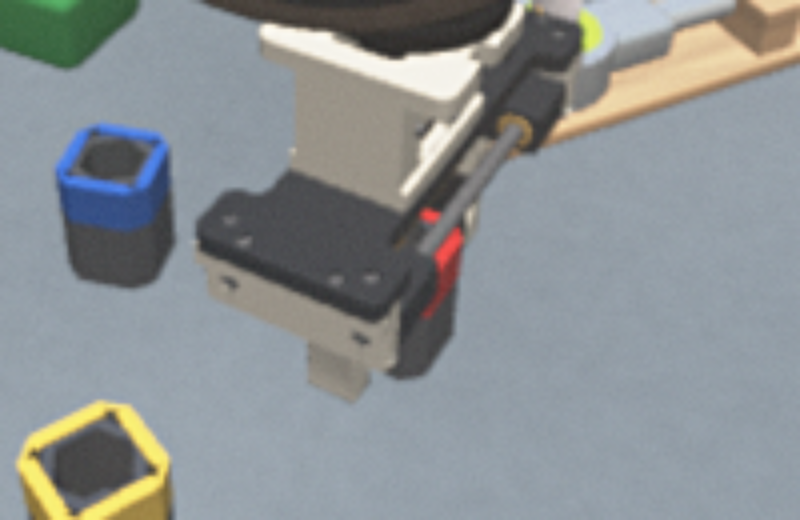

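The red socket (band at about (440,260) in the crop) sits between the fingers, so I'll close them.

>>> {"fn": "apply_moves", "kwargs": {
  "moves": [
    [0,0,0,0,0,0],
    [0,0,0,0,0,0],
    [0,0,0,0,0,0],
    [0,0,0,0,0,0],
    [0,0,0,0,0,0],
    [0,0,0,0,0,0],
    [0,0,0,0,0,0],
    [0,0,0,0,0,0]
  ],
  "hand": 1,
  "grip_force": 50
}}

```text
time_s: 4.12
tcp_pos: [0.4754, 0.1128, 0.0186]
eef_rot: [179.9, 0.0, 14.6]
contact_force: [-0.8, -0.1, 1.7]
gripper_width: 0.044
```

>>> {"fn": "apply_moves", "kwargs": {
  "moves": [
    [0,0,-0.1,0,0,0],
    [0,0,-0.25,0,0,0],
    [0,0,-0.4,0,0,0],
    [0,0,-0.55,0,0,0],
    [0,0,-0.65,0,0,0],
    [0,0,-0.65,0,0,0],
    [0,0,-0.65,0,0,0]
  ]
}}

```text
time_s: 5.0
tcp_pos: [0.4744, 0.1127, 0.1473]
eef_rot: [179.9, 0.1, 14.6]
contact_force: [-0.3, -0.1, -3.7]
gripper_width: 0.044
```

```bash
python3 go.py .5354 -.0778 .148 -19.4
```

```text
t 5.0 pos [0.4744 0.1127 0.1473] [1.799e+02 1.100e-01 1.457e+01] F [-0.34 -0.06 -3.65] w 0.044
shift [ 0.0557  0.9984 -0.0019] turn [0.0014 0.0009 0.3774] len mm 199.98778820780123
```

>>> {"fn": "apply_moves", "kwargs": {
  "moves": [
    [0.01,0.15,0,0,0,0.05],
    [0.02,0.3,0,0,0,0.1],
    [0.03,0.45,0,0,0,0.16],
    [0.04,0.6,0,0,0,0.22],
    [0.05,0.75,0,0,0,0.28],
    [0.055,0.88,0,0,0,0.34],
    [0.055,0.96,0,0,0,0.377],
    [0.056,0.998,-0.002,0.001,0.001,0.377],
    [0.056,0.998,-0.002,0.001,0.001,0.377],
    [0.056,0.998,-0.002,0.001,0.001,0.377]
  ]
}}

```text
time_s: 6.25
tcp_pos: [0.5353, -0.0771, 0.148]
eef_rot: [180.0, -0.0, -19.3]
contact_force: [0.9, 0.1, -2.8]
gripper_width: 0.0437
```

```bash
python3 go.py .5354 -.0778 .11 -19.4
python3 - <<'E'
from h import *
for n in("side","top"):
    p,d=imaging.capture(n); cv2.imwrite(f"pics/{n}3.png",p); np.save(f"pics/{n}3.npy",d)
    if n=="side": cv2.imwrite("pics/side3c.png",cv2.resize(p[80:230,230:430],None,fx=4,fy=4,interpolation=cv2.INTER_CUBIC))
E
```

```text
t 6.25 pos [ 0.5353 -0.0771  0.148 ] [ 1.7997e+02 -2.0000e-02 -1.9290e+01] F [ 0.86  0.09 -2.79] w 0.0437
shift [0.0015 0.0028 0.19  ] turn [ 0.0003 -0.0002  0.0012] len mm 38.008776691005686
```

View pics/side3c.png

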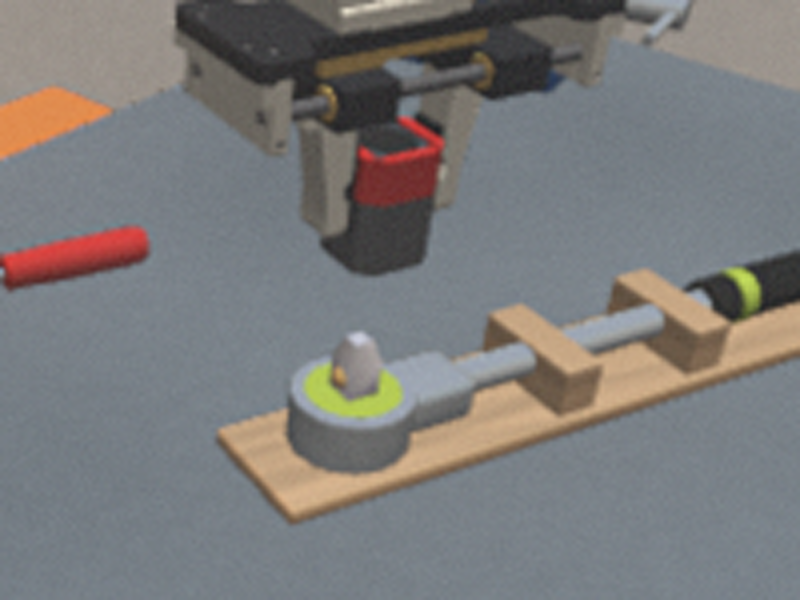

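View pics/top3.png

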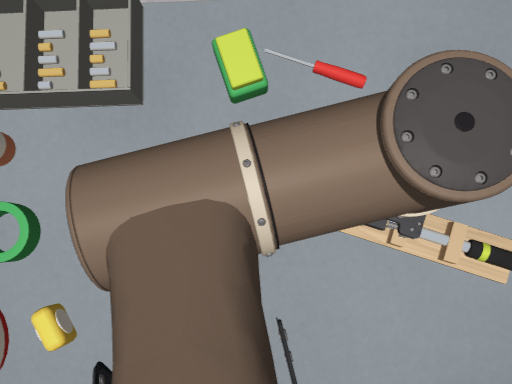

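Run:
```python
from fit import *
p=cv2.imread("pics/side3.png");K=4
im=cv2.resize(p[80:230,230:430],None,fx=K,fy=K,interpolation=cv2.INTER_CUBIC)
a=np.radians(-19.4)
def poly(P,c):
    q=np.array([(topix("side",v)-[230,80]+.5)*K-.5 for v in P]);cv2.polylines(im,[q.round().astype(np.int32)],True,c,1)
poly(octo(.5353,-.0771,a,.190),(0,255,255));poly(octo(.5353,-.0771,a,.130),(0,255,255))
t=np.linspace(0,6.28,40)
for x,y,c in((.5354,-.0778,(255,0,255)),(.5365,-.0765,(255,255,0))):
    poly(np.c_[x+.034*np.cos(t),y+.034*np.sin(t),0*t+.045],c)
    R=np.array([[np.cos(a),-np.sin(a)],[np.sin(a),np.cos(a)]])
    sq=np.array([(1,1),(-1,1),(-1,-1),(1,-1)])@R.T
    poly(np.c_[sq*.005+[x,y],np.full(4,.077)],c)
cv2.imwrite("pics/side3o.png",im)
```

```text
(no output)
```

View pics/side3o.png

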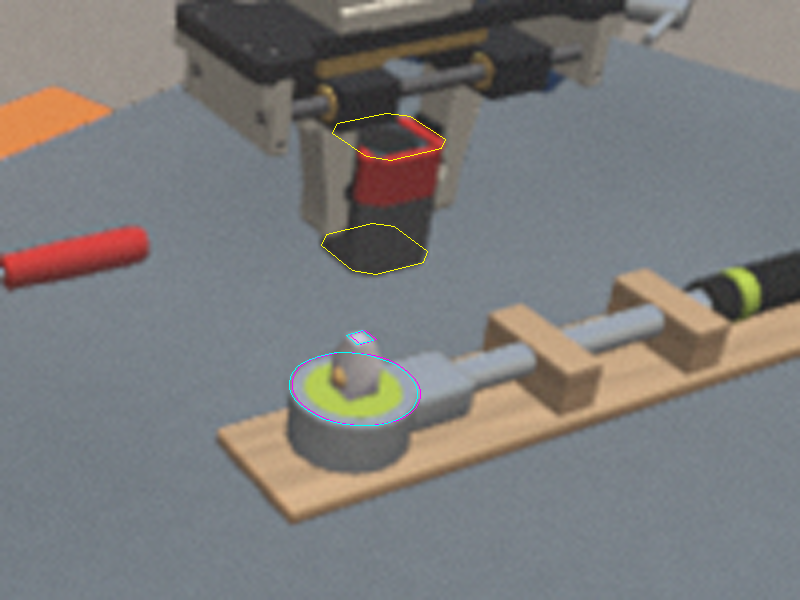

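Overlaid on the side view, the held socket (bottom at about (375,250)) and the drive (tip at about (358,340)) match their predicted outlines with the same small shift. They are aligned to within about 1 mm, so I'll lower gently.

>>> {"fn": "apply_moves", "kwargs": {
  "moves": [
    [0.001,0.003,0.06,0,0,0.001],
    [0.001,0.003,0.13,0,0,0.001],
    [0.001,0.003,0.19,0,0,0.001],
    [0.001,0.003,0.23,0,0,0.001],
    [0.001,0.003,0.26,0,0,0.001],
    [0.001,0.003,0.28,0,0,0.001],
    [0.001,0.003,0.29,0,0,0.001],
    [0.001,0.003,0.29,0,0,0.001]
  ]
}}

```text
time_s: 7.35
tcp_pos: [0.5355, -0.0778, 0.0903]
eef_rot: [180.0, -0.0, -19.4]
contact_force: [-0.2, 0.4, -3.3]
gripper_width: 0.0438
```

```bash
python3 go.py .5354 -.0778 .076 -19.4
```

```text
t 7.35 pos [ 0.5355 -0.0778  0.0903] [ 1.7998e+02 -5.0000e-02 -1.9380e+01] F [-0.2   0.4  -3.27] w 0.0438
shift [-0.0005  0.0004  0.0713] turn [ 0.0002 -0.0005  0.0002] len mm 14.257989816979244
```

>>> {"fn": "apply_moves", "kwargs": {
  "moves": [
    [0,0,0.015,0,0,0],
    [0,0,0.03,0,0,0],
    [0,0,0.045,0,0,0],
    [0,0,0.055,0,0,0],
    [0,0,0.065,0,0,0],
    [0,0,0.065,0,0,0]
  ]
}}

```text
time_s: 8.1
tcp_pos: [0.5354, -0.0778, 0.0771]
eef_rot: [180.0, -0.0, -19.4]
contact_force: [1.2, -0.5, -2.4]
gripper_width: 0.0436
```

```bash
python3 go.py .5354 -.0778 .063 -19.4; python3 -c "
from h import *
print(status.get_state()['moment'])
p,d=imaging.capture('side'); cv2.imwrite('pics/side4c.png',cv2.resize(p[80:230,230:430],None,fx=4,fy=4,interpolation=cv2.INTER_CUBIC))"
```

```text
t 8.1 pos [ 0.5354 -0.0778  0.0771] [ 1.7997e+02 -3.0000e-02 -1.9380e+01] F [ 1.18 -0.53 -2.39] w 0.0436
shift [-0.0001  0.      0.0703] turn [ 0.0003 -0.0003  0.0002] len mm 14.06983359269575
[-0.00215936 -0.03750489  0.03025445]
```

View pics/side4c.png

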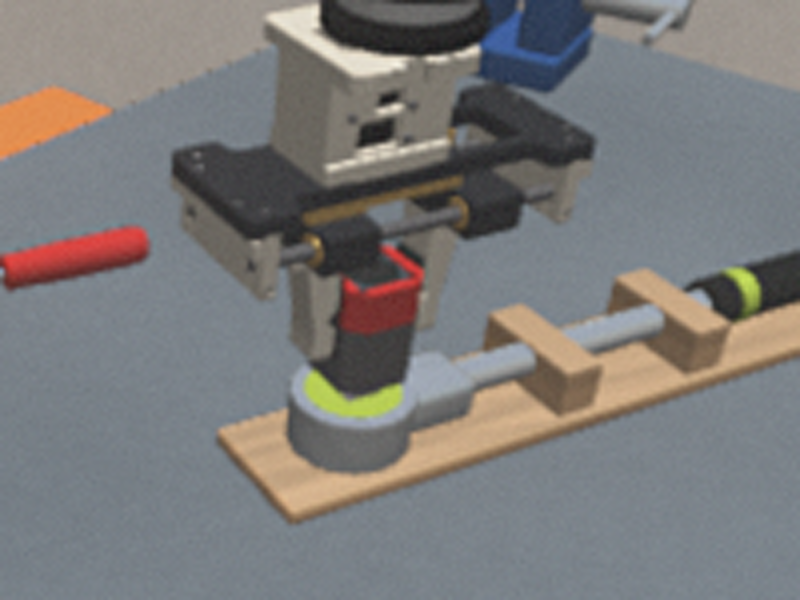

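The socket is on the drive (lower edge at about (370,395) in the crop), just above the balls and with no side force. I'll press in small steps.

>>> {"fn": "apply_moves", "kwargs": {
  "moves": [
    [0,0,0.01,0,0,0],
    [0,0,0.02,0,0,0],
    [0,0,0.025,0,0,0],
    [0,0,0.03,0,0,0]
  ]
}}

```text
time_s: 8.65
tcp_pos: [0.5366, -0.0777, 0.0732]
eef_rot: [-180.0, -0.2, -19.3]
contact_force: [-6.3, 2.2, 19.5]
gripper_width: 0.044
```

>>> {"fn": "apply_moves", "kwargs": {
  "moves": [
    [0,0,0.006,0,0,0],
    [0,0,0.012,0,0,0],
    [0,0,0.018,0,0,0],
    [0,0,0.024,0,0,0]
  ]
}}

```text
time_s: 9.15
tcp_pos: [0.5381, -0.0777, 0.0698]
eef_rot: [-179.9, -0.4, -19.3]
contact_force: [0.1, -0.7, 3.0]
gripper_width: 0.0436
```

>>> {"fn": "apply_moves", "kwargs": {
  "moves": [
    [0,0,0.005,0,0,0],
    [0,0,0.01,0,0,0],
    [0,0,0.015,0,0,0],
    [0,0,0.015,0,0,0]
  ]
}}

```text
time_s: 9.65
tcp_pos: [0.538, -0.0777, 0.066]
eef_rot: [-179.9, -0.3, -19.3]
contact_force: [1.5, -0.7, -8.4]
gripper_width: 0.0436
```

```bash
python3 go.py .5354 -.0778 .063 -19.4;python3 -c "
from h import *
p,d=imaging.capture('side'); cv2.imwrite('pics/side5c.png',cv2.resize(p[80:230,230:430],None,fx=4,fy=4,interpolation=cv2.INTER_CUBIC))"
```

```text
t 9.65 pos [ 0.538  -0.0777  0.066 ] [-179.94   -0.32  -19.29] F [ 1.48 -0.7  -8.41] w 0.0436
shift [-0.012   0.0048  0.0149] turn [-0.0007 -0.0036  0.0013] len mm 3.9502626416535014
```

View pics/side5c.png

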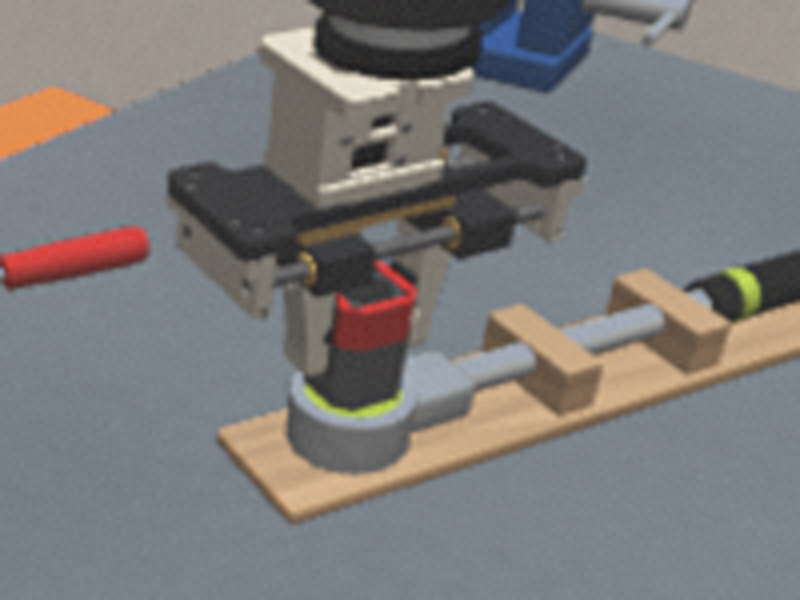

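The socket is nearly down, with only a thin lime ring still showing near (355,405). I'll keep pressing and re-centre slightly.

>>> {"fn": "apply_moves", "kwargs": {
  "moves": [
    [-0.004,0,0.005,0,0,0],
    [-0.008,0,0.01,0,-0.002,0],
    [-0.01,0,0.015,0,-0.003,0],
    [-0.01,0,0.015,0,-0.003,0]
  ]
}}

```text
time_s: 10.2
tcp_pos: [0.5361, -0.0771, 0.0636]
eef_rot: [-180.0, -0.1, -19.3]
contact_force: [-2.3, -0.4, 4.5]
gripper_width: 0.0436
```

>>> {"fn": "apply_moves", "kwargs": {
  "moves": [
    [0,0,0.004,0,0,0],
    [0,0,0.008,0,0,0],
    [0,0,0.01,0,0,0],
    [0,0,0.01,0,0,0]
  ]
}}

```text
time_s: 10.7
tcp_pos: [0.5362, -0.0771, 0.0635]
eef_rot: [-180.0, -0.1, -19.2]
contact_force: [-7.0, 3.4, 19.3]
gripper_width: 0.0434
```

The TCP stops hard at 0.0635 m under 19 N, where home would be about 0.063 m. I'll ease the preload and release.

>>> {"fn": "apply_moves", "kwargs": {
  "moves": [
    [0,0,-0.002,0,0,0],
    [0,0,-0.002,0,0,0]
  ]
}}

```text
time_s: 10.95
tcp_pos: [0.536, -0.077, 0.0637]
eef_rot: [-179.9, -0.1, -19.3]
contact_force: [-0.1, -0.7, -2.9]
gripper_width: 0.0435
```

>>> {"fn": "apply_moves", "kwargs": {
  "moves": [
    [0,0,0,0,0,0],
    [0,0,0,0,0,0],
    [0,0,0,0,0,0],
    [0,0,0,0,0,0],
    [0,0,0,0,0,0],
    [0,0,0,0,0,0],
    [0,0,0,0,0,0]
  ],
  "hand": -1
}}

```text
time_s: 11.82
tcp_pos: [0.536, -0.077, 0.0637]
eef_rot: [-179.9, -0.1, -19.2]
contact_force: [-0.4, 0.2, -0.1]
gripper_width: 0.0876
```

>>> {"fn": "apply_moves", "kwargs": {
  "moves": [
    [0,0,-0.05,0,0,0],
    [0,0,-0.15,0,0,0],
    [0,0,-0.3,0,0,0],
    [0,0,-0.45,0,0,0],
    [0,0,-0.6,0,0,0],
    [0,0,-0.65,0,0,0],
    [0,0,-0.65,0,0,0]
  ]
}}

```text
time_s: 12.7
tcp_pos: [0.5359, -0.077, 0.1943]
eef_rot: [-179.9, -0.2, -19.3]
contact_force: [-0.2, 0.2, -0.7]
gripper_width: 0.0874
```

```bash
python3 go.py .5354 .3 .22 -19.4;python3 -c "
from fit import *
p,d=imaging.capture('side'); cv2.imwrite('pics/side6.png',p)
im=cv2.resize(p[80:230,230:430],None,fx=4,fy=4,interpolation=cv2.INTER_CUBIC)
for z in (.105,.045):
    q=np.array([(topix('side',v)-[230,80]+.5)*4-.5 for v in octo(.5354,-.0778,np.radians(-19.4),z)]);cv2.polylines(im,[q.round().astype(np.int32)],True,(0,255,255),1)
cv2.imwrite('pics/side6c.png',im)"
```

```text
t 12.7 pos [ 0.5359 -0.077   0.1943] [-1.7989e+02 -1.6000e-01 -1.9250e+01] F [-0.18  0.2  -0.72] w 0.0874
shift [-0.6237 -1.7789 -0.1267] turn [-0.0012 -0.0017  0.0016] len mm 377.87146084658264
```

View pics/side6c.png

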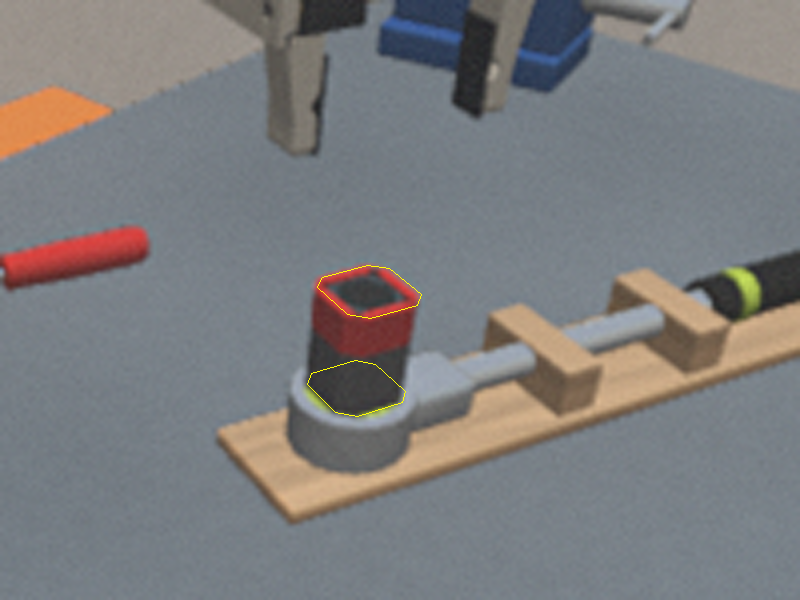

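The socket's outline matches the fully-home prediction, with the rim at (368,290) and the foot at (355,395). I'll clear the arm for a top-camera depth check.

>>> {"fn": "apply_moves", "kwargs": {
  "moves": [
    [-0.06,-0.2,-0.1,0,0,0],
    [-0.1,-0.4,-0.2,0,0,0],
    [-0.15,-0.6,-0.2,0,0,0],
    [-0.2,-0.8,-0.2,0,0,0],
    [-0.25,-1,-0.2,0,0,0],
    [-0.25,-1,-0.2,0,0,0]
  ]
}}

```text
time_s: 13.5
tcp_pos: [0.5536, 0.1304, 0.2316]
eef_rot: [180.0, 0.0, -19.1]
contact_force: [-1.3, -1.1, 0.7]
gripper_width: 0.0876
```

>>> {"fn": "apply_moves", "kwargs": {
  "moves": [
    [0,-0.25,0,0,0,0],
    [0,-0.5,0,0,0,0],
    [0,-0.75,0,0,0,0],
    [0,-1,0,0,0,0],
    [0,-1,0,0,0,0]
  ]
}}

```text
time_s: 14.12
tcp_pos: [0.6191, 0.3213, 0.2283]
eef_rot: [179.8, 0.2, -19.0]
contact_force: [0.4, -1.0, -0.8]
gripper_width: 0.0875
```

Run:
```python
from fit import *
s=status.get_state();print(s["time_s"],s["tcp_pos"],s["contact_force"],s["gripper_width"])
c=ci("top");T=np.array(c["T"])
p,d=imaging.capture("top");cv2.imwrite("pics/top7.png",p)
s_=p.astype(int);m=(s_[...,2]>1.6*s_[...,1])&(s_[...,2]>1.6*s_[...,0]);m[:170]=0;m[235:]=0;m[:,:300]=0;m[:,375:]=0
def zz(m,d):
    v,u=np.nonzero(m&(d>0));k=d[v,u]
    P=np.c_[(u-c["cx"])/c["fx"]*k,-(v-c["cy"])/c["fy"]*k,-k]@T[:3,:3].T+T[:3,3];return P
P=zz(m,d)
if len(P):
    print("red rim z pct",np.percentile(P[:,2],[10,25,50,75,90]),P.mean(0),len(P))
    print(fit("top",p,(300,170,375,235),(.5354,-.0778),.105))
d0=np.load("pics/top0.npy");t=cv2.imread("pics/top0.png").astype(int)
m0=(t[...,2]>1.6*t[...,1])&(t[...,2]>1.6*t[...,0]);m0[:215]=0;m0[265:]=0;m0[:,:200]=0;m0[:,250:]=0
print("ref rim (60mm)",np.percentile(zz(m0,d0)[:,2],[10,25,50,75,90]))
mg=(t[...,2]>140)&(t[...,1]>150)&(t[...,0]<110);mg[:175]=0;mg[230:]=0;mg[:,:305]=0;mg[:,360:]=0
print("ref head(45)",np.median(zz(mg,d0)[:,2]))
p2,_=imaging.capture("side");cv2.imwrite("pics/side7.png",p2)
```

```text
14.125 [0.6191474  0.32127541 0.22825646] [ 0.41707316 -0.961893   -0.79412583] 0.08751860910612601
red rim z pct [0.09027578 0.103253   0.10479497 0.10597382 0.10700039] [ 0.53444835 -0.07506714  0.10026224] 393
(array([ 0.53559538, -0.07721576]), np.float64(-20.531509992895185), np.float64(30.78125), np.uint64(764))
ref rim (60mm) [0.0470903  0.05873743 0.06018093 0.06131323 0.062327  ]
ref head(45) 0.04547763689089779
```

View pics/top7.png

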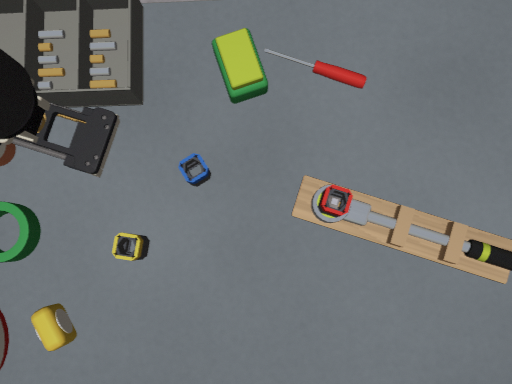

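View pics/side7.png

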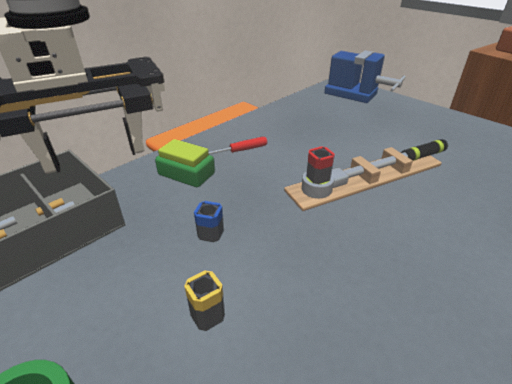

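The rim measures 0.105 m high, which is fully home on the 45 mm head. The blue socket (194,168) and yellow socket (127,246) haven't moved, and the gripper hangs free. I'll hand in.

```bash
python3 -c "
from plant import r
print(r.close_job())"
```

```text
the job is handed in; nothing more can be done
None
```

The red socket is pressed fully home on the ratchet's drive and released. I handed the job in at about 14 s of the 48 s allowed; it reports no verdict.

- **Pressing:** I gripped the socket at 50 N, turned it about 34° to match the drive, and lowered it. About 20 N at the balls, then a drop in force, marked the click. It ended against a hard stop under about 19 N.
- **Seating:** With the arm clear, the top camera's depth put the socket's rim at 104.8 mm, against 105 mm expected when home. Its centre was within 1 mm of the drive, and the side view's outline matched the home pose.
- **Bystanders:** Blue and yellow show at the same places in the pictures as at the start. The gripper was open, away from everything, with about 1 N on the wrist.
- **Disagreements:**
  - The tool was pushed about 2.5 mm sideways while passing the balls, and I re-centred it before the final press.
  - The two cameras disagreed by 1–2 mm, which is about the calibration error.
  - The last top-view fit gave a yaw of -20.5°, against -19.4° measured for the drive. That is within the fit's error and the play in the hole.

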